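# Nest the matching stacking beaker

## Robot

A 6-joint arm with a two-finger parallel gripper is mounted at the origin on a cart in front of the work surface, level with it; the furniture and walls round the work are solid. World frame = base frame: x ahead of the robot, y to its left, z up, the work surface at z = 0. Lengths are in m, angles in rad, forces in N, time in s.
With the tool pointing down it reaches from about 0.275 to 0.875 m from the base axis. Payload 12.5 kg.
Tool frame: the origin (TCP) lies at the very end of the fingers, on their centre line; the grasp point (between the pads) lies 19 mm behind it; z points along the fingers, y is the line along which they close (so a half turn about z gives the same grasp; the last joint's range is limited). The gripper opens to 85 mm and grips with 20 to 120 N. Pads are 22 mm wide; open, the fingers measure 114 mm over their backs; the gripper's body (76 mm by 85 mm) begins 54 mm behind the grasp point. The pads swing forward as they close: fully open they stand 13 mm farther back than shut.
Start: joints at [1.022, 0.351, 1.652, -0, 1.139, -0.085], TCP at [0.246, 0.492, 0.231] pointing down, gripper open.
Joint ranges: [-2.75, 2.75], [-0.79, 2.1], [0.01, 2.65], [-1.57, 4.71], [0.07, 3.14], [-2.87, 2.87]. Speed limits (rad/s): [2.22, 2.22, 2.79, 3.14, 3.14, 3.14].

## Interface

Orientations are given as a 3x3 rotation matrix whose columns are the frame's x, y, z axes.
In Python, from bench import manip gives the robot as it stands. Calls block until the motion is done:
- manip.move_ptp(position, orientation): joint-space move of the TCP to a pose.
- manip.move_l(position, attitude=None, max_speed=0.15): straight line of the TCP; attitude=None keeps the orientation; max_speed is the mean speed in m/s.
- manip.move_j(angles): joint-space move.
- manip.set_gripper(opening, effort=None): opening from 0.0 (shut) to 1.0 (fully open); effort is the grip in N (None keeps the last); returns when the fingers have stopped.
- manip.dwell(seconds).
- manip.inverse_kinematics(position, orientation): joint angles nearest the present ones, or None.
- manip.grab_frame(name): name is "scene" or "top"; returns (picture, depth): 400x640x3 uint8, red, green, blue; 400x640 float32, m along the optical axis (not along the pixel's ray), 0 where there is no reading.
- manip.get_calibration(name): a dict with "camera_matrix" (3x3 intrinsics, pixels), "R" (3x3) and "t" (3): a world point X has camera coordinates R X + t. Camera axes: x right, y down, z forward; pixel columns grow to the right and rows downward; lengths in m; the calibration is good to about 2 mm. A picture is of the moment at which its call begins. get_calibration takes no time and is no camera call.
A pose or a line that the arm cannot do raises manip.Unreachable and nothing moves.
- manip.sign_off(): hands the job in; it is judged then, once.
Trained networks look in the newest picture that a camera, given by its name, has taken for a name from the list of things; names that differ only in an ending like _2 or _b are one class to them, and where a whole thing is asked for, a point or a joint stands for the part that bears it (a point fixed in the world has none). Each returns a list of dicts, best first, with "confidence" (0 to 1); they miss things now and then, are a little off and sometimes report something else, mostly with a low value. They report only what shows in the picture. A call takes as long as a camera call.
- manip.look_for(camera, name): "at" ([x, y, z] in m, in world coordinates, good to about 4 mm: the middle of the surface that is visible of it).
Readings, each from a call of its own:
- manip.current_time(): time.
- manip.current_qpos(): joint angles.
- manip.current_joint_vel(): joint speeds.
- manip.current_joint_torque(): joint torques, N m.
- manip.current_ee_pos(): TCP position.
- manip.current_tcp_rot(): TCP orientation.
- manip.current_force(): force on the tool from outside, world axes, zero at the start.
- manip.current_ft_torque(): the same for the moment, N m.
- manip.current_grip_width(): opening from 0.0 (shut) to 1.0 (fully open).
- manip.current_grip_force(): force on a finger pad.
Only numpy, scipy, OpenCV 4.12 (cv2) and the standard library are available. Lean on these libraries where they do the work, as an engineer would, in place of code of your own. Each camera call takes 0.05 s, during which the arm holds its last target. There are 200 camera calls.

## Task

A stepped stacking beaker, with a narrow foot and a wider collar, stands on the chopping board. Among the three beakers on the worktop find the one of the same stepped shape and lower it into the one on the board, not dropping it, so that it is nested fully home, upright on its shoulder, with the stack still standing where the lower beaker stood. The straight-sided and the square beaker do not nest: leave them standing where they are.

Things in the scene. Friction and masses are not known exactly. Their poses are not given: they have to be found in the camera images.
- base_c (a point): centre (half-way up, on the axis) of the stepped beaker that stands, loose, on the 21 mm thick chopping board; same shape and size as match; z axis up. All four beakers are open cups of the same blue stoneware, 74 mm high, walls 3 mm.
- match_c (a point): centre (37 mm above the underside, on the axis) of the other stepped beaker, 150 g, upright on the worktop: a foot widening from 36 to 50 mm diameter over the lower 44 mm, a step out (the shoulder), then a collar 62 mm outside, 56 mm inside, over the upper 30 mm. Nested, its shoulder rests on the lower one's rim, its centre 30 mm above the lower one's, with about 2 mm of play. z up.
- straight_c (a point): centre (half-way up) of the straight-sided round beaker, 62 mm outside diameter all the way, 74 mm high; it does not nest; stays where it is
- square_c (a point): centre (half-way up) of the square beaker, 54 x 54 mm outside, 74 mm high; it does not nest; stays where it is

How it is judged:
At the end, for the whole second after the job is handed in: The matching beaker is nested in the one on the board: axes within 10 mm, centre 20 to 36 mm above the lower one's, both within 10 degrees of upright and at rest; the lower beaker is within 40 mm, the straight and the square one within 25 mm of where they stood (horizontal distance between match_c and base_c below 0.01 m and z of match_c in the frame of base_c between 0.02 and 0.036 m and angle between each of match_c, base_c's own z axis and vertical below 0.17 rad and distance of base_c from where it was at the start of the episode below 0.04 m and distance of each of straight_c, square_c from where it was at the start of the episode below 0.025 m and linear speed of each of match, base below 0.02 m/s); the robot touches nothing.
It fails at once if the straight-sided or the square beaker is moved by more than 25 mm (distance of any of straight_c, square_c from where it was at the start of the episode above 0.025 m).
It fails at once if the matching beaker is dropped (falls free of the fingers faster than 0.7 m/s, a fall of about 25 mm) (linear speed of match above 0.7 m/s and contact force between the fingers and match below 0.05 N).
It also fails if it takes over 32 s, if anything falls off the work surface, if the arm or the gripper's body presses on something with over 40 N, if the wrist force passes 120 N, or if a joint passes its speed limit or range.

## Working session

There is one attempt and no reset: what is moved stays moved. The work goes in short steps, each a Python script; the robot and the scene stay as the last script left them, time stands still between calls to the robot, and variables do not carry over. Pictures are saved under pics/ and viewed, at most 10 in all, crops included, and the job is handed in when it is done.

```bash
mkdir -p pics; python3 - <<'E'
from bench import manip
import cv2,numpy as np
for c in ("top","scene"):
    p,d=manip.grab_frame(c); cv2.imwrite(f"pics/{c}0.png",p[:,:,::-1]); np.save(f"{c}0.npy",d)
    k=manip.get_calibration(c); print(c,k["camera_matrix"].tolist(),k["R"].tolist(),k["t"])
    for n in ("match_c","base_c","straight_c","square_c"):
        print(n,[(np.round(r["at"],3).tolist(),round(r["confidence"],2)) for r in manip.look_for(c,n)])
print(manip.current_tcp_rot().round(2).tolist(),manip.current_time())
E
```

```text
top [[372.3478022285706, 0.0, 319.1941777368845], [0.0, 372.3478022285706, 201.61014691674075], [0.0, 0.0, 1.0]] [[0.026120722675573065, -0.9993977119248921, -0.02284559577240444], [-0.9938160092248882, -0.023494014201168152, -0.10852543989789798], [0.10792334156809062, 0.02553908173771353, -0.9938311263231654]] [0.08678427 0.50255206 0.97813125]
match_c [([0.504, 0.394, 0.048], 0.64)]
base_c [([0.571, -0.144, 0.067], 0.58)]
straight_c [([0.538, 0.147, 0.009], 0.58)]
square_c [([0.489, 0.268, 0.019], 0.58)]
scene [[447.8070016518354, 0.0, 321.9367008278166], [0.0, 447.8070016518354, 199.38526301324157], [0.0, 0.0, 1.0]] [[0.8602847019294443, -0.5098000322298675, -0.0037628133880551213], [-0.3746624361295175, -0.6272008764353609, -0.682822904970396], [0.3457430991063487, 0.5888318841037239, -0.7305742410482293]] [-0.38613457  0.30239525  1.02143972]
match_c [([0.499, 0.377, 0.055], 0.8)]
base_c [([0.572, -0.137, 0.074], 0.75)]
straight_c [([0.53, 0.136, 0.05], 0.73)]
square_c [([0.486, 0.252, 0.041], 0.96)]
[[-0.89, 0.45, -0.0], [0.45, 0.89, -0.0], [0.0, -0.0, -1.0]] 0.5
```

View pics/top0.png

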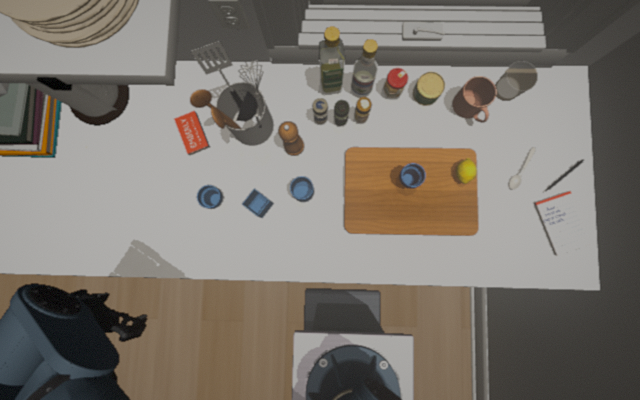

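View pics/scene0.png

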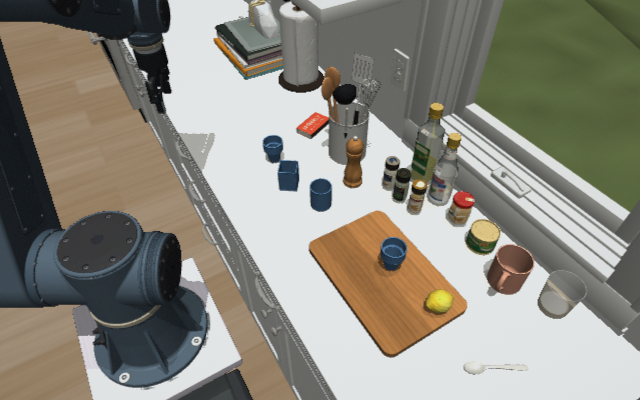

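The top view shows the stepped beaker at (210,196), the square one at (258,203), the straight one at (302,188) and the base at (411,176). The scene view agrees, with a narrow foot visible at (273,148). Next I'll refine the rim circles from depth.

```bash
cat > h.py <<'E'
from bench import manip
import numpy as np, cv2
from scipy.optimize import least_squares
def cloud(c):
    p,d=manip.grab_frame(c); k=manip.get_calibration(c); K=k["camera_matrix"]
    v,u=np.indices(d.shape); ray=np.stack([(u-K[0,2])/K[0,0],(v-K[1,2])/K[1,1],np.ones_like(d)],-1)
    X=(ray*d[...,None]-k["t"])@k["R"]
    hsv=cv2.cvtColor(p,cv2.COLOR_RGB2HSV)
    m=(d>0)&(hsv[...,0]>95)&(hsv[...,0]<130)&(hsv[...,1]>90)
    return p,X,m
def axis(X,m,xy,rim,lo=.027,r=.031):
    """axis of a cup: outer collar surface points within 'lo' of the rim"""
    P=X[m]; P=P[np.hypot(*(P[:,:2]-xy).T)<.055]
    ztop=np.percentile(P[:,2],95)
    Q=P[(P[:,2]>rim-.008)]
    f=lambda c:np.maximum(np.abs(np.hypot(Q[:,0]-c[0],Q[:,1]-c[1])-(r-.0015))-.0015,0)
    s=least_squares(f,Q[:,:2].mean(0),loss="soft_l1",f_scale=.002)
    return s.x.round(4),len(Q),round(ztop,4),round(f(s.x).mean(),4),Q[:,:2].min(0).round(3),Q[:,:2].max(0).round(3)
DOWN=lambda a:np.array([[np.cos(a),np.sin(a),0],[np.sin(a),-np.cos(a),0],[0,0,-1.]])
E
python3 - <<'E'
from h import *
for c in ("top","scene"):
    p,X,m=cloud(c)
    for n,xy,rim in (("match",(.5,.39),.074),("base",(.573,-.142),.095),("straight",(.535,.145),.074)):
        print(c,n,*axis(X,m,xy,rim))
for xy in ((.5,.39),(.573,-.142)):
    for a in (0,np.pi/2,-np.pi/2,np.pi):
        q=manip.inverse_kinematics(np.array([*xy,.05]),DOWN(a)); print(xy,round(a,2),None if q is None else np.round(q,2))
E
```

```text
top match [0.5035 0.3878] 24 0.0747 0.0 [0.474 0.358] [0.522 0.386]
top base [ 0.5678 -0.1391] 19 0.0956 0.0 [ 0.538 -0.143] [ 0.584 -0.11 ]
top straight [0.5329 0.1455] 9 0.0693 0.0 [0.503 0.117] [0.522 0.164]
scene match [0.5013 0.3875] 75 0.0719 0.0005 [0.47  0.353] [0.53  0.419]
scene base [ 0.5648 -0.1383] 121 0.0933 0.0001 [ 0.534 -0.169] [ 0.595 -0.109]
scene straight [0.529  0.1452] 102 0.0719 0.0003 [0.499 0.112] [0.56  0.177]
(0.5, 0.39) 0 [ 0.59  0.72  1.54 -0.    0.88  2.16]
(0.5, 0.39) 1.57 [ 0.59  0.72  1.54 -0.    0.88  0.59]
(0.5, 0.39) -1.57 [ 0.59  0.72  1.54 -0.    0.88 -2.55]
(0.5, 0.39) 3.14 [ 0.59  0.72  1.54 -0.    0.88 -0.98]
(0.573, -0.142) 0 [-0.32  0.66  1.67 -0.    0.82  1.25]
(0.573, -0.142) 1.57 [-0.32  0.66  1.67 -0.    0.82 -0.32]
(0.573, -0.142) -1.57 [-0.32  0.66  1.67 -0.    0.82  2.82]
(0.573, -0.142) 3.14 [-0.32  0.66  1.67 -0.    0.82 -1.89]
```

```bash
python3 - <<'E'
from h import *
R=DOWN(np.pi/2); g=np.array([.502,.3877,0])
manip.move_ptp(g+[0,0,.15],R)
manip.move_l(g+[0,0,.049],max_speed=.12)
print("f",manip.current_force().round(1))
manip.set_gripper(0.0,40)
print("w",manip.current_grip_width(),manip.current_grip_force(),manip.current_force().round(1))
manip.move_l(g+[0,0,.19],max_speed=.15)
print("w",manip.current_grip_width(),manip.current_grip_force(),manip.current_force().round(1),manip.current_time(),manip.current_ee_pos().round(4))
p,X,m=cloud("scene"); cv2.imwrite("pics/s1.png",cv2.resize(p[60:260,180:420],None,fx=2.5,fy=2.5)[:,:,::-1])
print(axis(X,m,g[:2],.215))
P=X[m];P=P[np.hypot(*(P[:,:2]-g[:2]).T)<.06];print(P.min(0).round(3),P.max(0).round(3))
E
```

```text
f [0.  0.2 0.1]
w 0.717721263242151 41.9944104552269 [-2.  -0.4  6.4]
w 0.7161186789936935 43.66978704929352 [-0.1 -0.4 -1. ] 4.15 [0.5016 0.3874 0.1889]
(array([0.4997, 0.387 ]), 74, np.float64(0.211), np.float64(0.0005), array([0.472, 0.356]), array([0.531, 0.417]))
[0.469 0.354 0.143] [0.531 0.421 0.346]
```

View pics/s1.png

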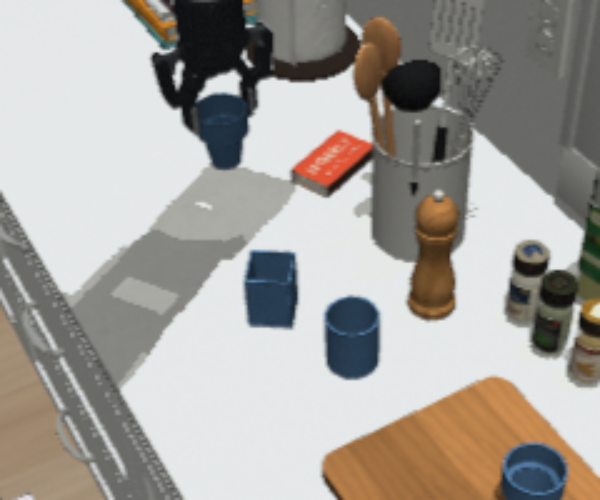

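The beaker is held upright, collar between the pads, at crop (222,130). The square and straight beakers haven't moved. Next I'll carry it over the base and check the alignment.

```bash
python3 - <<'E'
from h import *
b=np.array([.5665,-.1385,0])
manip.move_l(b+[0,0,.19],max_speed=.2)
manip.move_l(b+[0,0,.165],max_speed=.1)
print(manip.current_ee_pos().round(4),manip.current_force().round(1),manip.current_time())
p,X,m=cloud("scene"); cv2.imwrite("pics/s2.png",cv2.resize(p[170:310,310:480],None,fx=3.5,fy=3.5)[:,:,::-1])
s=m&(X[...,2]<.3)
print(axis(X,s,b[:2],.19)); s&=X[...,2]<.101; print(axis(X,s,b[:2],.095))
E
```

```text
[ 0.5664 -0.1384  0.1648] [ 0.6 -0.9 -1.3] 7.4
(array([ 0.5641, -0.1377]), 113, np.float64(0.1869), np.float64(0.0004), array([ 0.529, -0.169]), array([ 0.597, -0.11 ]))
(array([ 0.5652, -0.1379]), 88, np.float64(0.0936), np.float64(0.0001), array([ 0.534, -0.169]), array([ 0.595, -0.108]))
```

View pics/s2.png

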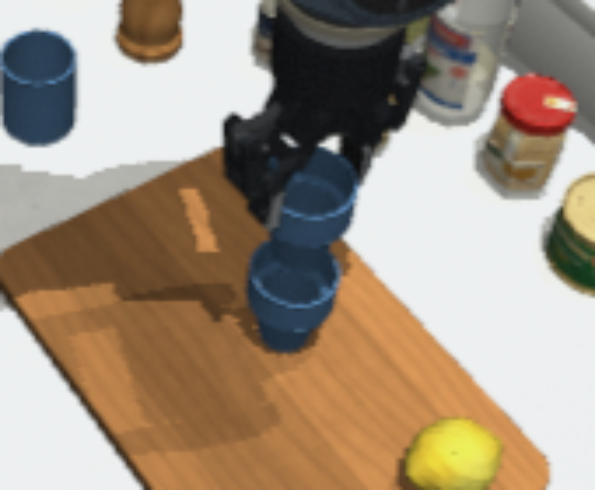

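The held beaker at (317,200) sits right above the base at (293,280). Allowing for perspective, the depth fits put their axes about 1 mm apart. Now I'll lower it in steps, stopping on contact force.

```bash
python3 - <<'E'
from h import *
b=np.array([.567,-.1385,0])
f0=manip.current_force()
manip.move_l(b+[0,0,.125],max_speed=.06)
print((manip.current_force()-f0).round(1))
z=.125
while z>.0955:
    z-=.004 if z>.107 else .001
    manip.move_l(b+[0,0,z],max_speed=.04)
    f=manip.current_force()-f0; print(round(z,4),f.round(1),manip.current_ee_pos()[2].round(4))
    if f[2]>6 or np.hypot(f[0],f[1])>10: break
print(manip.current_time())
p,X,m=cloud("scene"); cv2.imwrite("pics/s3.png",cv2.resize(p[170:310,310:480],None,fx=3.5,fy=3.5)[:,:,::-1])
s=m&(X[...,2]<.2); print(axis(X,s,b[:2],.125))
E
```

```text
[ 0.3  0.3 -0.6]
0.121 [-0.6  1.4 -0.4] 0.1209
0.117 [ 0.1 -0.1 -0.4] 0.1167
0.113 [ 0.5  0.5 -0. ] 0.1127
0.109 [ 0.   0.8 -0.5] 0.1087
0.105 [-0.   0.9 -0.5] 0.1047
0.104 [-0.6  1.  -0.2] 0.104
0.103 [ 0.4  0.3 -0.5] 0.1029
0.102 [ 0.1 -0.5  0.1] 0.1019
0.101 [-2.   0.8  4.7] 0.1014
0.1 [-5.3  0.9 15.4] 0.1013
10.7667
(array([ 0.5651, -0.1383]), 109, np.float64(0.1241), np.float64(0.0004), array([ 0.528, -0.169]), array([ 0.598, -0.11 ]))
```

View pics/s3.png

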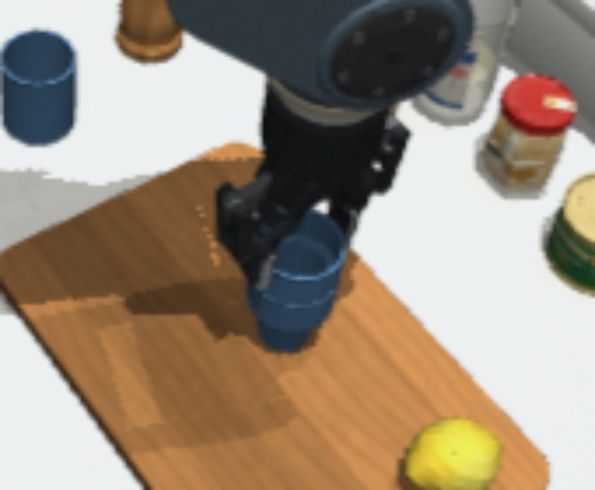

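The collar is seated on the lower rim at about (293,295). Contact came at the expected height (rim at about 0.124 m against 0.125 m). I'll release and retreat.

```bash
python3 - <<'E'
from h import *
b=np.array([.567,-.1385,0])
manip.set_gripper(.8); manip.set_gripper(1.0)
print(manip.current_grip_width(),manip.current_grip_force(),manip.current_force().round(1))
manip.move_l(b+[0,0,.26],max_speed=.1)
manip.dwell(.3)
p,X,m=cloud("scene"); cv2.imwrite("pics/s4.png",p[:,:,::-1])
s=m&(X[...,2]<.2); print(axis(X,s,b[:2],.125)); s&=X[...,2]<.098;print(axis(X,s,b[:2],.095))
print(axis(X,m,(.529,.145),.074),manip.current_time())
E
```

```text
0.99874705551367 0.0 [ 0.8  0.6 -0.6]
(array([ 0.5653, -0.1381]), 141, np.float64(0.1232), np.float64(0.0001), array([ 0.533, -0.169]), array([ 0.596, -0.108]))
(array([ 0.5626, -0.1411]), 172, np.float64(0.0967), np.float64(0.0015), array([ 0.535, -0.169]), array([ 0.596, -0.11 ]))
(array([0.529 , 0.1452]), 102, np.float64(0.0723), np.float64(0.0003), array([0.498, 0.114]), array([0.559, 0.176])) 13.475
```

View pics/s4.png

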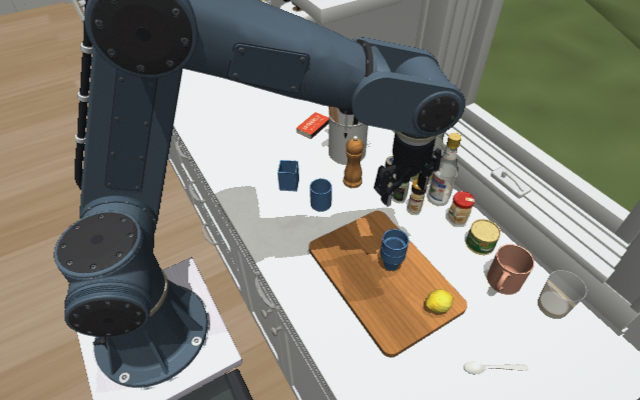

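The stack stands upright and fully nested at (394,250), with its rim at the right height. The straight and square beakers are where they were, and the gripper is clear.

```bash
python3 -c "
from bench import manip
print(manip.sign_off())"
```

```text
the job is handed in; nothing more can be done
None
```

The matching stepped beaker is nested fully home, upright in the one on the board; the straight and square beakers stand where they were, and the job was handed in at about 13.5 s (no verdict was returned).

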